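# Probe the snail rearing box through its locked port

### The arm

A 6-joint arm with a two-finger parallel gripper is mounted at the origin on the work surface. World frame = base frame: x ahead of the robot, y to its left, z up, the work surface at z = 0. Lengths are in m, angles in rad, forces in N, time in s.
With the tool pointing down it reaches from about 0.35 to 0.975 m from the base axis. Payload 4.9 kg.
Tool frame: the origin (TCP) lies at the very end of the fingers, on their centre line; the grasp point (between the pads) lies manip.grip_point_offset behind it (manip.grip_point_offset is the distance from the TCP to the grasp point, in m); z points along the fingers, y is the line along which they close (so a half turn about z gives the same grasp; the last joint's range is limited). The gripper opens to 85 mm and grips with 20 to 120 N. Pads are 22 mm wide; open, the fingers measure 114 mm over their backs; the gripper's body (76 mm by 85 mm) begins 54 mm behind the grasp point. The pads swing forward as they close: fully open they stand 13 mm farther back than shut.
Start: joints at [1.116, 0.053, 1.613, -0, 1.476, -0.119], TCP at [0.206, 0.59, 0.231] pointing down, gripper open.
Joint ranges: [-3.01, 3.01], [-1.01, 2.22], [0.06, 2.58], [-1.02, 4.17], [0.09, 2.62], [-3.14, 3.14]. Speed limits (rad/s): [2.57, 2.57, 3.14, 3.14, 3.14, 3.14].

### API

Orientations are given as a unit quaternion [w, x, y, z].
In Python, from plant import manip gives the robot as it stands.
- The arm moves only by the shell command python3 -m crank 'ROWS' [OPENING]. ROWS is JSON, a list of rows, each an object of numbers: "x", "y", "z": the shift along the tool's x, y, z in cm; "turn": the turn about the tool's z in rad. In form: [{"x": .., "y": .., "z": .., "turn": ..}, ...]. A call has 1 to 5 rows; each row shifts and turns the commanded pose from where the row before left it, along the tool's axes as they then stand; what a row does not reach is not made up. A row lasts 1/10 s, in which the tool goes at most 50 mm and 8.59 degrees, less where a joint would pass 70% of its speed; a pose out of reach is approached as far as the arm can. A call with a gripper value outside its range is refused whole. OPENING is the opening in per cent of the stroke, from 0 (shut) to 100 (fully open), set as the call begins (- or left out, the last holds). The fingers move at their own pace and stop on an object; the grip force is fixed at half the most. Time passes only in rows, so rows that do not move let the fingers close. It gives the time, the measured TCP pose, the force, the opening and the grip force at its end, in the units of the state.
- manip.state(): the state, without advancing time (a new reading comes with each control period).
- manip.grab_frame(name): name is "side" or "top" or "wrist"; returns (picture, depth): 384x512x3 uint8, red, green, blue; 384x512 float32, m along the optical axis (not along the pixel's ray), 0 where there is no reading.
- manip.camera_model(name): a dict with "mtx" (3x3 intrinsics, pixels), "k1" (the pictures are not rectified: a ray, as slopes to the right and down, at radius r is drawn at 1 + k1 r^2 times it, then the intrinsics apply), "world_to_cam" (4x4, takes a point from world to camera coordinates). Camera axes: x right, y down, z forward; pixel columns grow to the right and rows downward; lengths in m; the calibration is good to about 2 mm. A picture is of the moment at which its call begins: read the wrist's pose just before it. camera_model takes no time and is no camera call; for the wrist camera it gives the pose at the moment of the call.
- manip.job_done(): hands the job in; it is judged then, once.
The state is a dict: "time": time; "joint_pos": joint angles; "joint_vel": joint speeds; "joint_efforts": joint torques, N m; "tool_pos": TCP position; "tool_rot": TCP orientation; "contact_force": force on the tool from outside, world axes, zero at the start; "ft_torque": the same for the moment, N m; "gripper_width": opening from 0.0 (shut) to 1.0 (fully open); "grasp_force": force on a finger pad.
Only numpy, scipy, OpenCV 4.12 (cv2) and the standard library are available. Lean on these libraries where they do the work, as an engineer would, in place of code of your own. Each camera call takes 0.05 s, during which the arm holds its last target. There are 200 camera calls.

### The job

Take a humidity reading of the snail rearing box: pull up the red-handled spring pin on its lid and turn it counter-clockwise (from above) until it rests in its notch and stays up by itself, then push the yellow shutter fully open. Then take the orange probe from the rack and lower it gently, upright, into the uncovered port until its collar sits flush on the lid; let go and leave it there, with the pin still up and the shutter still open. Leave the blue probe and everything else where they are.

Things in the scene. Friction and masses are not known exactly. Their poses are not given: they have to be found in the camera images.
- rearing_box: Fixed clear plastic box of dark soil, 170 (own x) x 300 (own y) x 80 mm (lid top at z = 80 mm). Origin: centre of its underside. Along its own y, on the line x = 0 of the lid: the port at y = -50 mm, the shutter over it, the spring pin at y = +35 mm. Two shutter rails run along y at x = +-24.5 mm, 10 mm high above the lid. It may stand to the left or the right and be turned.
- port (a point): Centre of the port's round mouth, at the height of the lid's top (80 mm above the table), axis vertical; axes as the box's. Grey block with a hole of diameter 13 mm, 64 mm deep. Covered by the shutter until that is open.
- shutter (a joint): Travel of the yellow shutter along the box's +y, in m: 0 = closed over the port, 0.050 = fully open, against its stop. It needs about 2 N to slide and stays where it is left. While the pin is down it is locked and has only 2 mm of play.
- shutter_fin (a point): Middle of the top edge of the shutter's upright fin: a plate 36 mm (box x) x 6 mm (box y) x 40 mm high, top 128 mm above the table, standing on the 6 mm thick shutter plate whose top is 88 mm above the table. Closed, the fin is 10 mm to the box's -y side of the port's centre; push its -y face towards the box's +y. Open, it is 40 mm to the +y side of the port's centre.
- pin_lift (a joint): Height of the spring pin, in m: 0 = down (locking the shutter), spring pulls it down with 4 N at 0 and 8 N at 0.020; stop at 0.022. To turn it must be pulled above 0.015 (16 to 20 mm is good); at rest in its notch it reads about 0.012.
- pin_turn (a joint): Turn of the pin about the vertical, in rad, counter-clockwise from above positive: 0 = bar along the box's y, as it starts; it can be turned only when pulled up. The rest notch is at 1.07 (about 0.95 to 1.2); end stop at 1.25. Once turned there, lower it about 4 to 6 mm and let go: it sits in the notch and stays up.
- pin_bar (a point): Point to grip on the pin's red bar, on the pin's axis; 136 mm above the table when the pin is down, and rises with it. The bar is 12 mm thick (own x) x 46 mm long (own y) x 28 mm high: from 16 mm below to 12 mm above this point. Its point axes turn with the bar. Below it is a brass crown, 18 mm in radius, top 113 mm above the table, on a dark steel bridge.
- orange_probe: Loose upright probe, about 90 g. Origin: on its axis, at the underside of its black collar (diameter 32, 6 mm thick); z up. Orange handle 24 x 24 mm, flats square to own x and y, 6 to 80 mm above the origin; grip it across two flats near 40 mm up (centre of mass). Steel stem below: diameter 10, 55 mm long, last 5 mm tapered to 5. Starts with the collar on the rack's top, stem in a hole.
- probe_tip (a point): Lower end of the orange probe's stem, 55 mm below its origin.
- rack: Fixed white rack block 70 (own x) x 170 (own y) x 70 mm high with two holes at own y = -45 and +45 mm, holding the orange and the blue probe, either way round. Origin: centre of its underside.
- blue_probe: The other probe, same shape, blue handle, in the rack's other hole: leave it there. Origin at its collar's underside.
- shell: Brown snail shell, 38 mm wide, 32 mm high, lying on the box's lid at its far (+x, +y) corner; leave it.
- jar: Amber jar, diameter 56, 62 mm high, behind the rack; leave it.
- pot: Black pot, diameter 84, 70 mm high, at the far side; leave it.
- bottle: Clear bottle, diameter 68, 190 mm high, at the left side; leave it.
- spoon: Spoon lying at the right side; leave it.
- bowl: White bowl, diameter 110, 50 mm high, at the left side; leave it.

How it is judged:
On the way, in this order (a step that is already met when the one before it is completed fails the run):
1. the pin is up and turned to its notch, and stays there with the fingers off it (value of joint pin_lift above 0.009 m and value of joint pin_turn above 0.85 rad and contact force between the fingers and pin_turn below 0.1 N), for 0.3 s.
2. the shutter is pushed open (value of joint pin_lift above 0.009 m and value of joint pin_turn above 0.85 rad and value of joint shutter above 0.043 m), for 0.2 s.
3. the orange probe is seated in the port (distance between orange_probe and port below 0.005 m and angle between orange_probe's own z axis and vertical below 0.08 rad and z of probe_tip in the frame of port below -0.05 m), for 0.2 s.
At the end, for the whole second after the job is handed in: The pin is up in its notch (lift above 9 mm, turn above 0.85 rad), the shutter at least 43 mm open, the orange probe upright (within 0.08 rad) in the port with its collar's centre within 5 mm of the port's mouth and its tip over 50 mm below it, at rest; the blue probe within 15 mm of its start (all of step 2 and all of step 3 and linear speed of orange_probe below 0.02 m/s and distance of blue_probe from where it was at the start of the episode below 0.015 m); the robot touches nothing.
It fails at once if the orange probe is dropped into the port (falls faster than 0.4 m/s there) (horizontal distance between probe_tip and port below 0.015 m and z of probe_tip in the frame of port below 0.01 m and linear speed of orange_probe above 0.4 m/s).
It fails at once if the blue probe is pulled or knocked (over 30 mm) (distance of blue_probe from where it was at the start of the episode above 0.03 m).
It fails at once if the shell, jar, pot, bottle, spoon or bowl is moved over 40 mm (distance of any of shell, jar, pot, bottle, spoon, bowl from where it was at the start of the episode above 0.04 m).
It also fails if it takes over 72 s, if anything falls off the work surface, if the arm or the gripper's body presses on something with over 40 N, if the wrist force passes 120 N, or if a joint passes its speed limit or range.

## Working session

There is one attempt and no reset: what is moved stays moved. The work goes in short steps, Python scripts to look and compute and a shell command to move; the robot and the scene stay as the last step left them, time stands still between calls to the robot, and variables do not carry over. Pictures are saved under pics/ and viewed, at most 12 in all, crops included, and the job is handed in when it is done.

```bash
ls; mkdir -p pics; cat > h.py <<'E'
import numpy as np, cv2
from plant import manip
def grab(n):
    m=manip.camera_model(n); p,d=manip.grab_frame(n); return m,p,d
def pt(m,d,u,v,z=None):
    K=np.array(m["mtx"]);T=np.linalg.inv(np.array(m["world_to_cam"]))
    a=np.array([(u-K[0,2])/K[0,0],(v-K[1,2])/K[1,1]]);s=a.copy()
    for _ in range(20): s=a/(1+m["k1"]*(s@s))
    r=T[:3,:3]@np.array([s[0],s[1],1]);o=T[:3,3]
    k=(z-o[2])/r[2] if z is not None else d[int(round(v)),int(round(u))]
    return o+k*r
def cloud(m,d):
    K=np.array(m["mtx"]);T=np.linalg.inv(np.array(m["world_to_cam"]))
    v,u=np.mgrid[:384,:512];a=np.stack([(u-K[0,2])/K[0,0],(v-K[1,2])/K[1,1]],-1);s=a.copy()
    for _ in range(20): s=a/(1+m["k1"]*(s**2).sum(-1,keepdims=True))
    r=np.concatenate([s,np.ones((384,512,1))],-1)@T[:3,:3].T
    return T[:3,3]+r*d[...,None]
def save(n,p,s=1.5): cv2.imwrite("pics/"+n+".png",cv2.resize(p[...,::-1],None,fx=s,fy=s,interpolation=cv2.INTER_CUBIC))
E
python3 - <<'E'
from h import *
print(manip.state(),manip.grip_point_offset)
for n in("top","side"):
    m,p,d=grab(n);save(n+"0",p);np.savez(n+"0.npz",p=p,d=d)
    print(n,np.linalg.inv(m["world_to_cam"]).round(3).tolist(),m["k1"])
E
```

```text
pics
{'time': 0.0, 'joint_pos': array([ 1.11602763e+00,  5.33677809e-02,  1.61430012e+00, -1.54832532e-05,
        1.47597108e+00, -1.18993567e-01]), 'joint_vel': array([ 0.00128874, -0.00031176, -0.00144962,  0.00148428, -0.00024474,
       -0.0011245 ]), 'joint_efforts': array([ 6.56818975e-04, -3.93683803e+01, -3.70174456e+01, -2.58724464e-05,
        7.06340492e-03,  5.71570204e-07]), 'tool_pos': array([0.2056646 , 0.58953765, 0.23005258]), 'tool_rot': array([-2.82124294e-04,  1.67099171e-01,  9.85939562e-01, -9.83524524e-04]), 'contact_force': array([ 0.18685602, -0.52884113, -0.03365693]), 'ft_torque': array([ 0.03411405, -0.00327392,  0.03785996]), 'grasp_force': 0.0, 'gripper_width': 1.003363460632158} 0.0187
top [[-0.017, -0.983, 0.183, 0.302], [-1.0, 0.019, 0.008, -0.002], [-0.012, -0.183, -0.983, 1.711], [0.0, 0.0, 0.0, 1.0]] -0.1105986740349402
side [[0.939, -0.209, 0.273, 0.253], [-0.344, -0.532, 0.774, -1.055], [-0.016, -0.82, -0.572, 0.896], [0.0, 0.0, 0.0, 1.0]] -0.036514091443523966
```

View pics/top0.png

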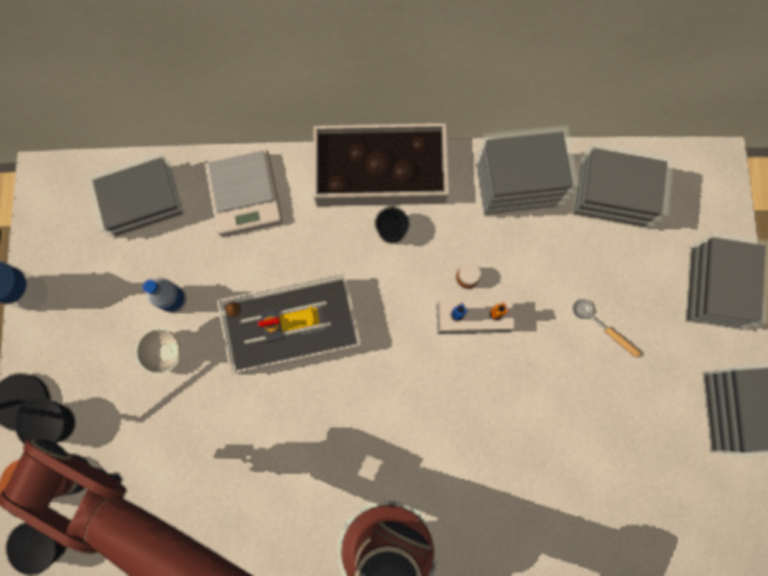

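View pics/side0.png

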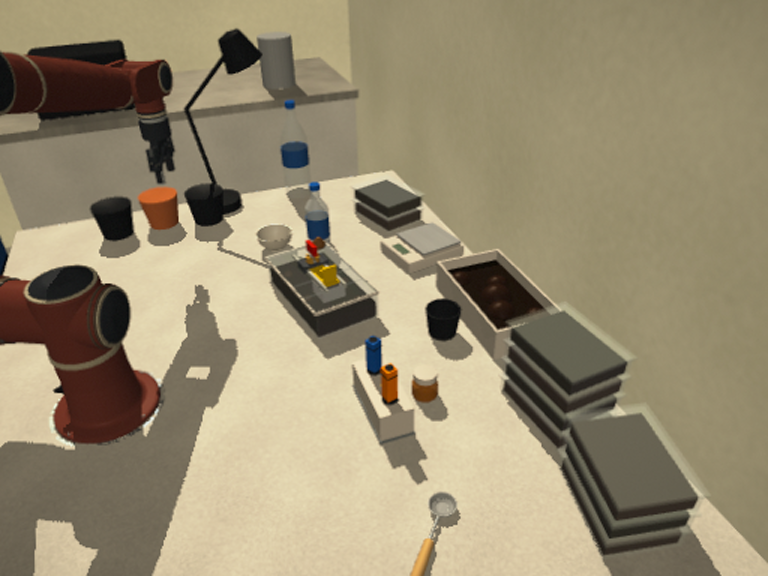

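The top view shows the box at about (288,322), with its +y to the left. The red bar is at (268,323) and the yellow shutter at (300,319). The rack holds blue at (458,312) and orange at (499,311). The shell is at (232,310), and the bottle and bowl are left of the box. The side view agrees. Next I measure by colour and depth.

```bash
cat > seg.py <<'E'
from h import *
def segs(n,m,p,d):
    C=cloud(m,d);hsv=cv2.cvtColor(p,cv2.COLOR_RGB2HSV).astype(int);H,S,V=hsv[...,0],hsv[...,1],hsv[...,2]
    X,Y,Z=C[...,0],C[...,1],C[...,2]
    ws=(X>.4)&(X<.8)&(Y>-.45)&(Y<.45)&(d>0)
    for c,k in dict(red=((H<5)|(H>174))&(S>170)&(Z>.1),yellow=(H>20)&(H<32)&(S>150)&(Z>.08),orange=(H>=6)&(H<19)&(S>180)&(Z>.085),blue=(H>105)&(H<125)&(S>120)&(Z>.085)&(Y<.1)).items():
        k=k&ws
        if k.sum()<5: print(n,c,k.sum());continue
        q=C[k];t=q[q[:,2]>np.percentile(q[:,2],90)-.006]
        pc=t[:,:2]-t[:,:2].mean(0);w,e=np.linalg.eigh(pc.T@pc)
        r=cv2.minAreaRect(t[:,:2].astype(np.float32)*1000)
        print(n,c,k.sum(),len(t),"top mean",t.mean(0).round(4),"bbox mid",((t.min(0)+t.max(0))/2).round(4),"ext",np.ptp(t,axis=0).round(3),"pca deg",np.degrees(np.arctan2(e[1,1],e[0,1])).round(1),"rect",np.round(r[0],1),np.round(r[1],1),round(r[2],1))
    return C
E
python3 - <<'E'
from seg import *
for n in("top","side"):
    m=manip.camera_model(n);z=np.load(n+"0.npz");C=segs(n,m,z["p"],z["d"])
    X,Y,Z=C[...,0],C[...,1],C[...,2]
    for nm,k in dict(lid=(abs(Z-.08)<.006)&(X>.35)&(X<.8)&(Y>.05)&(Y<.5),rack=(abs(Z-.07)<.006)&(X>.4)&(X<.62)&(Y<-.05)&(Y>-.4)).items():
        k=cv2.morphologyEx(k.astype(np.uint8),cv2.MORPH_OPEN,np.ones((3,3)));cn,l,st,ce=cv2.connectedComponentsWithStats(k)
        i=1+st[1:,4].argmax();q=C[l==i];print(n,nm,len(q),cv2.minAreaRect(q[:,:2].astype(np.float32)*1000),q[:,2].mean())
E
```

```text
top red 47 31 top mean [0.5141 0.2524 0.1469] bbox mid [0.5158 0.2519 0.1478] ext [0.013 0.043 0.008] pca deg 98.2 rect [514.6 251.8] [ 9.6 43.1] 9.9
top yellow 280 63 top mean [0.5285 0.1823 0.1058] bbox mid [0.5248 0.191  0.1132] ext [0.049 0.082 0.042] pca deg 97.7 rect [526.7 192.2] [37.1 84.9] 11.9
top orange 88 30 top mean [ 0.5291 -0.1566  0.1507] bbox mid [ 0.5302 -0.0071  0.1513] ext [0.023 0.528 0.011] pca deg 91.2 rect [522.6  -7.1] [ 19.  527.8] 2.2
top blue 40 16 top mean [ 0.5287 -0.1677  0.1512] bbox mid [ 0.5291 -0.1699  0.1516] ext [0.017 0.023 0.007] pca deg 68.2 rect [ 527.3 -168.1] [22.6 14.3] 68.6
top lid 1271 ((526.6005249023438, 195.34280395507812), (173.40988159179688, 254.1923828125), 11.197528839111328) 0.07942723862478532
top rack 341 ((535.4147338867188, -205.1580047607422), (105.78321075439453, 71.03169250488281), 88.47734832763672) 0.06946175315945423
side red 45 23 top mean [0.5179 0.2501 0.1494] bbox mid [0.518  0.2521 0.1483] ext [0.015 0.042 0.007] pca deg 100.7 rect [517.5 252.3] [11.6 42. ] 9.7
side yellow 183 34 top mean [0.5354 0.1598 0.1264] bbox mid [0.5361 0.159  0.1261] ext [0.036 0.012 0.013] pca deg -171.6 rect [536.  160.4] [36.4 11.2] 7.2
side orange 246 48 top mean [ 0.5348 -0.2646  0.1505] bbox mid [ 0.5364 -0.2617  0.15  ] ext [0.026 0.024 0.01 ] pca deg 163.4 rect [ 536.1 -260.9] [25.  24.3] 8.1
side blue 153 36 top mean [ 0.5346 -0.1746  0.1513] bbox mid [ 0.5363 -0.1717  0.1501] ext [0.026 0.029 0.007] pca deg -167.1 rect [ 535.2 -171.3] [24.4 24.3] 31.2
side lid 1431 ((524.1890869140625, 216.97567749023438), (176.21339416503906, 307.9591369628906), 11.475594520568848) 0.08173036878704527
side rack 603 ((536.1589965820312, -215.23043823242188), (70.72996520996094, 174.81597900390625), 0.282821923494339) 0.07135360139669404
```

The measurements agree. Box centre is about (0.524, 0.217) with yaw about 10.5°, the pin at about (0.516, 0.252), the fin at (0.536, 0.159), and the orange probe at (0.535, -0.261). In tool axes the shift to above the pin is about (-40.4, -21.6) cm, with a turn of +1.05.

```bash
cat > go.py <<'E'
import sys
from h import *
from scipy.spatial.transform import Rotation as R
def go(x,y,z,ydeg=None):
    s=manip.state();M=R.from_quat(np.roll(s["tool_rot"],-1)).as_matrix()
    print("t",round(s["time"],2),"pos",s["tool_pos"].round(4),"shift cm",(M.T@(np.array([x,y,z])-s["tool_pos"])*100).round(2),end=" ")
    a=np.degrees(np.arctan2(M[1,1],M[0,1]));print("yang",a.round(2),"tilt",np.degrees(np.arccos(-M[2,2])).round(2),"q6",s["joint_pos"][5].round(2),end=" ")
    if ydeg is not None: print("turn",np.radians((a-ydeg+90)%180-90).round(4),end=" ")
    print("F",s["contact_force"].round(1),"w",round(s["gripper_width"],3),"g",round(s["grasp_force"],1))
if __name__=="__main__": go(*map(float,sys.argv[1:]))
E
python3 -m crank '[{"x":-3.37,"y":-1.8},{"x":-3.37,"y":-1.8},{"x":-3.37,"y":-1.8},{"x":-3.37,"y":-1.8},{"x":-3.37,"y":-1.8}]' 60
python3 -m crank '[{"x":-3.37,"y":-1.8},{"x":-3.37,"y":-1.8},{"x":-3.37,"y":-1.8},{"x":-3.37,"y":-1.8},{"x":-3.37,"y":-1.8}]'
python3 -m crank '[{"x":-3.37,"y":-1.8},{"x":-3.37,"y":-1.8},{"turn":0.15},{"turn":0.15},{"turn":0.15}]'
python3 -m crank '[{"turn":0.15},{"turn":0.15},{"turn":0.15},{"turn":0.15},{}]'
python3 -m crank '[{},{},{}]'
python3 go.py 0.516 0.252 0.2 10.5
python3 - <<'E'
from seg import *
m,p,d=grab("wrist");save("w1",p);segs("wrist",m,p,d)
E
```

```text
t 0.1 pos [0.2057 0.5896 0.2302] shift cm [-40.42 -21.64   3.05] yang 70.76 tilt 0.1 q6 -0.12 turn 1.0517 F [-0.7  0.8  0.6] w 1.0 g 0.0
wrist red 0
wrist yellow 0
wrist orange 0
wrist blue 0schema error: expected keys x, y, z, turn
schema error: expected keys x, y, z, turn
schema error: expected keys x, y, z, turn
schema error: expected keys x, y, z, turn
schema error: expected keys x, y, z, turn
```

View pics/w1.png

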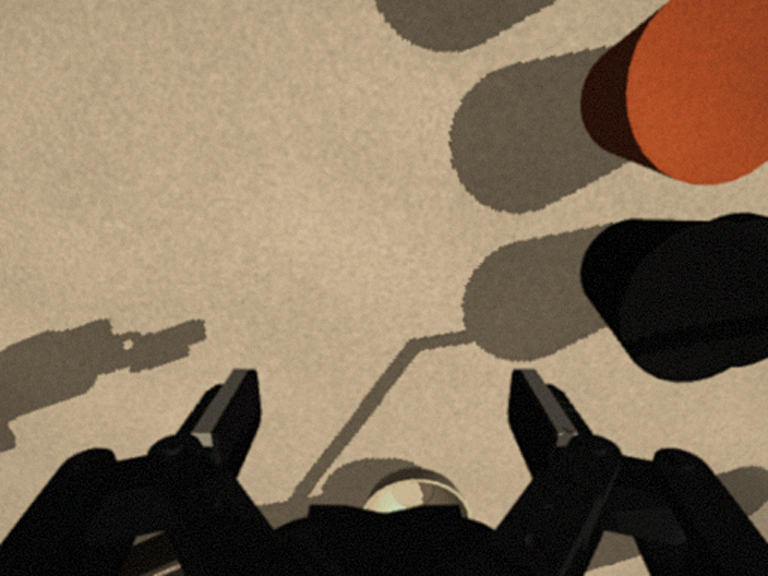

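The picture only shows pots and the bowl at the start pose, because the rows were refused: all four keys are required. Retrying.

```bash
python3 -m crank '[{"x":-3.37,"y":-1.8,"z":0,"turn":0},{"x":-3.37,"y":-1.8,"z":0,"turn":0},{"x":-3.37,"y":-1.8,"z":0,"turn":0},{"x":-3.37,"y":-1.8,"z":0,"turn":0},{"x":-3.37,"y":-1.8,"z":0,"turn":0}]' 60
python3 -m crank '[{"x":-3.37,"y":-1.8,"z":0,"turn":0},{"x":-3.37,"y":-1.8,"z":0,"turn":0},{"x":-3.37,"y":-1.8,"z":0,"turn":0},{"x":-3.37,"y":-1.8,"z":0,"turn":0},{"x":-3.37,"y":-1.8,"z":0,"turn":0}]'
python3 -m crank '[{"x":-3.37,"y":-1.8,"z":0,"turn":0},{"x":-3.37,"y":-1.8,"z":0,"turn":0},{"x":0,"y":0,"z":0,"turn":0.15},{"x":0,"y":0,"z":0,"turn":0.15},{"x":0,"y":0,"z":0,"turn":0.15}]'
python3 -m crank '[{"x":0,"y":0,"z":0,"turn":0.15},{"x":0,"y":0,"z":0,"turn":0.15},{"x":0,"y":0,"z":0,"turn":0.15},{"x":0,"y":0,"z":0,"turn":0.15},{"x":0,"y":0,"z":0,"turn":0}]'
python3 -m crank '[{"x":0,"y":0,"z":0,"turn":0},{"x":0,"y":0,"z":0,"turn":0}]'
python3 go.py 0.516 0.252 0.2 10.5
python3 - <<'E'
from seg import *
m,p,d=grab("wrist");save("w2",p);segs("wrist",m,p,d)
E
```

```text
time: 0.65
tool_pos: [0.336, 0.4482, 0.2309]
tool_rot: [-0.0, 0.167, 0.986, -0.0]
contact_force: [0.5, -0.1, -0.1]
gripper_width: 0.605
grasp_force: 0.0
time: 1.15
tool_pos: [0.4655, 0.3077, 0.231]
tool_rot: [-0.0, 0.167, 0.986, -0.0]
contact_force: [0.1, 0.4, -0.0]
gripper_width: 0.603
grasp_force: 0.0
time: 1.65
tool_pos: [0.5166, 0.2523, 0.2307]
tool_rot: [-0.0, 0.386, 0.922, -0.0]
contact_force: [0.5, 0.4, 0.6]
gripper_width: 0.596
grasp_force: 0.0
time: 2.15
tool_pos: [0.5164, 0.2528, 0.2309]
tool_rot: [-0.0, 0.639, 0.769, -0.0]
contact_force: [0.7, 0.3, -0.1]
gripper_width: 0.602
grasp_force: 0.0
time: 2.35
tool_pos: [0.5165, 0.2529, 0.2312]
tool_rot: [-0.0, 0.638, 0.77, -0.0]
contact_force: [-0.4, 0.3, 0.1]
gripper_width: 0.599
grasp_force: 0.0
t 2.35 pos [0.5165 0.2529 0.2312] shift cm [-0.07 -0.06  3.12] yang 10.72 tilt 0.02 q6 0.14 turn 0.0038 F [-0.4  0.3  0.1] w 0.599 g 0.0
wrist red 821 754 top mean [0.5189 0.2557 0.1613] bbox mid [0.5165 0.2539 0.2326] ext [0.11  0.045 0.179] pca deg 155.2 rect [517.  253.9] [ 45.1 108.6] 86.8
wrist yellow 2524 371 top mean [0.5335 0.1858 0.1684] bbox mid [0.5164 0.2138 0.222 ] ext [0.108 0.117 0.202] pca deg 95.5 rect [516.2 213.9] [116.6 107.4] 89.6
wrist orange 1560 786 top mean [0.5275 0.2741 0.1268] bbox mid [0.517  0.2911 0.2157] ext [0.111 0.122 0.217] pca deg 65.1 rect [533.9 272.5] [151.1  78.4] 47.0
wrist blue 0
```

View pics/w2.png

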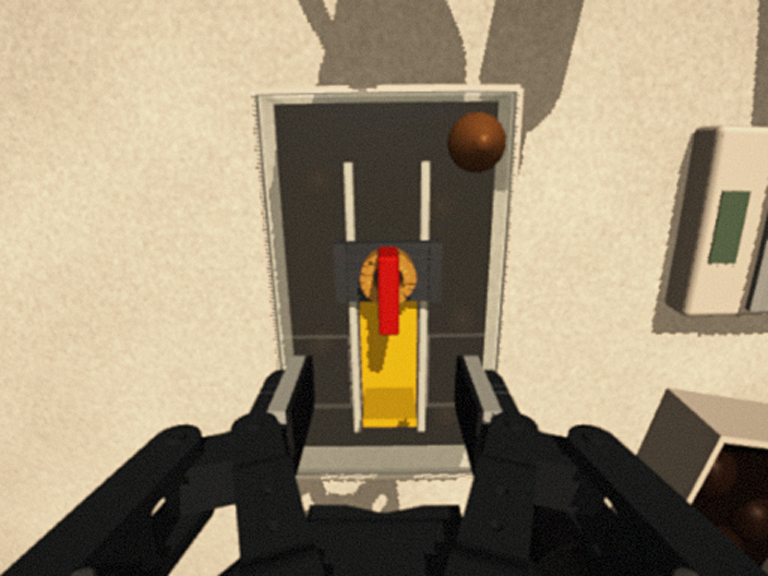

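The wrist view shows the red bar upright in the picture, square to the fingers, at column 388 and rows 248–334. The shutter is below it at rows 302–428, and the shell is at (476,142).

```bash
python3 - <<'E'
from h import *
m,p,d=grab("wrist")
for n,u,v,z in [("bar near",388,334,.148),("bar far",388,248,.148),("railL far",348,162,.09),("railR far",425,162,.09),("railL near",358,431,.09),("railR near",422,431,.09),("fin L",362,390,.128),("fin R",415,390,.128),("fin near?",388,428,.128)]:
    print(n,pt(m,d,u/1.5,v/1.5,z).round(4),pt(m,d,u/1.5,v/1.5).round(4))
E
```

```text
bar near [0.5224 0.232  0.148 ] [0.5282 0.2052 0.0871]
bar far [0.5131 0.2807 0.148 ] [0.5143 0.2757 0.1256]
railL far [0.481  0.3174 0.09  ] [0.4804 0.317  0.0809]
railR far [0.5286 0.3264 0.09  ] [0.5286 0.3264 0.0901]
railL near [0.5206 0.1217 0.09  ] [0.5207 0.1207 0.0887]
railR near [0.5692 0.1308 0.09  ] [0.5717 0.1235 0.0797]
fin L [0.5153 0.1814 0.128 ] [0.5176 0.1569 0.0879]
fin R [0.5489 0.1877 0.128 ] [0.5582 0.1595 0.0798]
fin near? [0.5373 0.1559 0.128 ] [0.5444 0.1213 0.0796]
```

```bash
python3 -m crank '[{"x":0,"y":0.1,"z":2.5,"turn":-0.01},{"x":0,"y":0,"z":2.5,"turn":0},{"x":0,"y":0,"z":2,"turn":0},{"x":0,"y":0,"z":2,"turn":0},{"x":0,"y":0,"z":1.2,"turn":0}]' 50
python3 -m crank '[{"x":0,"y":0,"z":0.7,"turn":0},{"x":0,"y":0,"z":0,"turn":0},{"x":0,"y":0,"z":0,"turn":0}]'
python3 go.py 0.5175 0.253 0.120 11.3
python3 -m crank '[{"x":0,"y":0,"z":0,"turn":0},{"x":0,"y":0,"z":0,"turn":0},{"x":0,"y":0,"z":0,"turn":0},{"x":0,"y":0,"z":0,"turn":0},{"x":0,"y":0,"z":0,"turn":0}]' 0
python3 -m crank '[{"x":0,"y":0,"z":0,"turn":0},{"x":0,"y":0,"z":0,"turn":0}]'
python3 go.py 0.5175 0.253 0.120 11.3
```

```text
time: 2.95
tool_pos: [0.5166, 0.2528, 0.1273]
tool_rot: [-0.001, 0.635, 0.773, -0.001]
contact_force: [0.6, -1.1, 0.7]
gripper_width: 0.498
grasp_force: 0.0
time: 3.25
tool_pos: [0.5182, 0.2533, 0.1233]
tool_rot: [0.0, 0.635, 0.773, 0.001]
contact_force: [0.6, -0.9, -0.3]
gripper_width: 0.498
grasp_force: 0.0
t 3.25 pos [0.5182 0.2533 0.1233] shift cm [-0.01 -0.07  0.33] yang 11.18 tilt 0.08 q6 0.13 turn -0.002 F [ 0.6 -0.9 -0.3] w 0.498 g 0.0
time: 3.75
tool_pos: [0.5186, 0.2533, 0.1236]
tool_rot: [0.001, 0.635, 0.773, 0.001]
contact_force: [1.8, 0.9, 3.8]
gripper_width: 0.129
grasp_force: 60.4
time: 3.95
tool_pos: [0.5186, 0.2533, 0.1236]
tool_rot: [0.001, 0.635, 0.773, 0.001]
contact_force: [2.3, -0.3, 4.9]
gripper_width: 0.129
grasp_force: 60.6
t 3.95 pos [0.5186 0.2533 0.1236] shift cm [-0.01 -0.11  0.35] yang 11.17 tilt 0.15 q6 0.13 turn -0.0022 F [ 2.3 -0.3  4.9] w 0.129 g 60.6
```

Gripped with an opening of about 11 mm, and the low side force shows it is centred. Now lift 18 mm, then turn counter-clockwise (negative turn).

```bash
python3 -m crank '[{"x":0,"y":0,"z":-0.4,"turn":0},{"x":0,"y":0,"z":-0.5,"turn":0},{"x":0,"y":0,"z":-0.5,"turn":0},{"x":0,"y":0,"z":-0.4,"turn":0},{"x":0,"y":0,"z":0,"turn":0}]'
python3 -m crank '[{"x":0,"y":0,"z":0,"turn":0},{"x":0,"y":0,"z":0,"turn":0}]'
python3 go.py 0.5186 0.2533 0.1416 11.3
```

```text
time: 4.45
tool_pos: [0.5182, 0.2532, 0.1389]
tool_rot: [0.001, 0.635, 0.773, 0.001]
contact_force: [8.7, 2.4, -8.0]
gripper_width: 0.13
grasp_force: 58.7
time: 4.65
tool_pos: [0.5182, 0.2532, 0.1383]
tool_rot: [0.001, 0.635, 0.773, 0.001]
contact_force: [9.8, 2.8, -7.9]
gripper_width: 0.126
grasp_force: 58.7
t 4.65 pos [0.5182 0.2532 0.1383] shift cm [ 0.    0.04 -0.33] yang 11.16 tilt 0.13 q6 0.13 turn -0.0024 F [ 9.8  2.8 -7.9] w 0.126 g 58.7
```

```bash
python3 -m crank '[{"x":0,"y":0.05,"z":-0.15,"turn":0},{"x":0,"y":0,"z":-0.15,"turn":0},{"x":0,"y":0,"z":0,"turn":0},{"x":0,"y":0,"z":0,"turn":0}]'
python3 go.py 0.5186 0.2533 0.1416 11.3
python3 -m crank '[{"x":0,"y":0,"z":0,"turn":-0.06},{"x":0,"y":0,"z":0,"turn":-0.06},{"x":0,"y":0,"z":0,"turn":0},{"x":0,"y":0,"z":0,"turn":0}]'
python3 go.py 0.5186 0.2533 0.1416 11.3
python3 -c "
from h import *
print(manip.state()['ft_torque'])"
```

```text
time: 5.05
tool_pos: [0.5182, 0.2532, 0.1409]
tool_rot: [0.0, 0.635, 0.773, 0.0]
contact_force: [8.4, 3.1, -7.7]
gripper_width: 0.129
grasp_force: 58.7
t 5.05 pos [0.5182 0.2532 0.1409] shift cm [ 0.    0.04 -0.07] yang 11.16 tilt 0.05 q6 0.13 turn -0.0024 F [ 8.4  3.1 -7.7] w 0.129 g 58.7
time: 5.45
tool_pos: [0.5182, 0.2532, 0.1408]
tool_rot: [0.0, 0.588, 0.809, 0.0]
contact_force: [8.6, 2.4, -8.7]
gripper_width: 0.125
grasp_force: 58.7
t 5.45 pos [0.5182 0.2532 0.1408] shift cm [-0.    0.04 -0.08] yang 18.04 tilt 0.05 q6 0.01 turn 0.1176 F [ 8.6  2.4 -8.7] w 0.125 g 58.7
[ 0.49720164 -1.46978031 -0.02629338]
```

It turns freely, with almost no torque about z. Continuing to about 1.08.

```bash
python3 -m crank '[{"x":0,"y":0,"z":0,"turn":-0.12},{"x":0,"y":0,"z":0,"turn":-0.12},{"x":0,"y":0,"z":0,"turn":-0.12},{"x":0,"y":0,"z":0,"turn":-0.12},{"x":0,"y":0,"z":0,"turn":0}]'
python3 go.py 0.5186 0.2533 0.1416 11.3
python3 -m crank '[{"x":0,"y":0,"z":0,"turn":-0.12},{"x":0,"y":0,"z":0,"turn":-0.12},{"x":0,"y":0,"z":0,"turn":-0.12},{"x":0,"y":0,"z":0,"turn":-0.11},{"x":0,"y":0,"z":0,"turn":0}]'
python3 -m crank '[{"x":0,"y":0,"z":0,"turn":0},{"x":0,"y":0,"z":0,"turn":0}]'
python3 go.py 0.5186 0.2533 0.1416 11.3
python3 -c "
from h import *
print(manip.state()['ft_torque'])"
```

```text
time: 5.95
tool_pos: [0.5182, 0.2532, 0.1409]
tool_rot: [0.0, 0.377, 0.926, 0.0]
contact_force: [8.4, 2.3, -9.1]
gripper_width: 0.125
grasp_force: 58.6
t 5.95 pos [0.5182 0.2532 0.1409] shift cm [-0.02  0.04 -0.07] yang 45.65 tilt 0.05 q6 -0.47 turn 0.5995 F [ 8.4  2.3 -9.1] w 0.125 g 58.6
time: 6.45
tool_pos: [0.5182, 0.2531, 0.1408]
tool_rot: [0.0, 0.152, 0.988, 0.0]
contact_force: [8.5, 2.9, -7.6]
gripper_width: 0.127
grasp_force: 58.7
time: 6.65
tool_pos: [0.5182, 0.2531, 0.1408]
tool_rot: [0.0, 0.152, 0.988, 0.0]
contact_force: [8.9, 2.8, -8.8]
gripper_width: 0.127
grasp_force: 58.7
t 6.65 pos [0.5182 0.2531 0.1408] shift cm [-0.04  0.03 -0.08] yang 72.47 tilt 0.04 q6 -0.94 turn 1.0676 F [ 8.9  2.8 -8.8] w 0.127 g 58.7
[ 0.45811985 -1.42001408  0.04304684]
```

Turn is 1.07, at the notch. Lower 5 mm and open.

```bash
python3 -m crank '[{"x":0,"y":0,"z":0.25,"turn":0},{"x":0,"y":0,"z":0.25,"turn":0},{"x":0,"y":0,"z":0,"turn":0},{"x":0,"y":0,"z":0,"turn":0}]'
python3 -m crank '[{"x":0,"y":0,"z":0,"turn":0},{"x":0,"y":0,"z":0,"turn":0},{"x":0,"y":0,"z":0,"turn":0},{"x":0,"y":0,"z":0,"turn":0},{"x":0,"y":0,"z":0,"turn":0}]' 45
python3 -m crank '[{"x":0,"y":0,"z":-2,"turn":0},{"x":0,"y":0,"z":-3,"turn":0},{"x":0,"y":0,"z":-3,"turn":0},{"x":0,"y":0,"z":-3,"turn":0},{"x":0,"y":0,"z":0,"turn":0}]'
python3 -m crank '[{"x":0,"y":0,"z":0,"turn":0.14},{"x":0,"y":0,"z":0,"turn":0.14},{"x":0,"y":0,"z":0,"turn":0.14},{"x":0,"y":0,"z":0,"turn":0.14},{"x":0,"y":0,"z":0,"turn":0.14}]'
python3 -m crank '[{"x":0,"y":0,"z":0,"turn":0.14},{"x":0,"y":0,"z":0,"turn":0.14},{"x":0,"y":0,"z":0,"turn":0.09},{"x":0,"y":0,"z":0,"turn":0},{"x":0,"y":0,"z":0,"turn":0}]'
python3 - <<'E'
from h import *
m,p,d=grab("wrist");save("w3",p);np.savez("w3.npz",p=p,d=d,mtx=m["mtx"],T=m["world_to_cam"],k1=m["k1"])
E
python3 go.py 0.5186 0.2533 0.1416 11.3
```

```text
time: 7.05
tool_pos: [0.5182, 0.2532, 0.136]
tool_rot: [0.0, 0.152, 0.988, 0.0]
contact_force: [8.3, 2.3, -8.6]
gripper_width: 0.125
grasp_force: 58.9
time: 7.55
tool_pos: [0.5179, 0.2532, 0.1384]
tool_rot: [-0.0, 0.152, 0.988, -0.0]
contact_force: [-0.5, -0.0, 0.1]
gripper_width: 0.45
grasp_force: 0.0
time: 8.05
tool_pos: [0.5204, 0.254, 0.2545]
tool_rot: [0.004, 0.152, 0.988, 0.002]
contact_force: [0.7, 0.0, 0.2]
gripper_width: 0.453
grasp_force: 0.0
time: 8.55
tool_pos: [0.5176, 0.253, 0.2471]
tool_rot: [-0.001, 0.485, 0.875, -0.001]
contact_force: [0.4, -0.2, -0.0]
gripper_width: 0.45
grasp_force: 0.0
time: 9.05
tool_pos: [0.5178, 0.2531, 0.2475]
tool_rot: [-0.0, 0.634, 0.773, -0.0]
contact_force: [-0.3, -0.2, 0.4]
gripper_width: 0.45
grasp_force: 0.0
t 9.1 pos [0.5178 0.2531 0.2478] shift cm [1.000e-02 9.000e-02 1.062e+01] yang 11.27 tilt 0.05 q6 0.13 turn -0.0006 F [ 0.9 -0.2  1. ] w 0.453 g 0.0
```

View pics/w3.png

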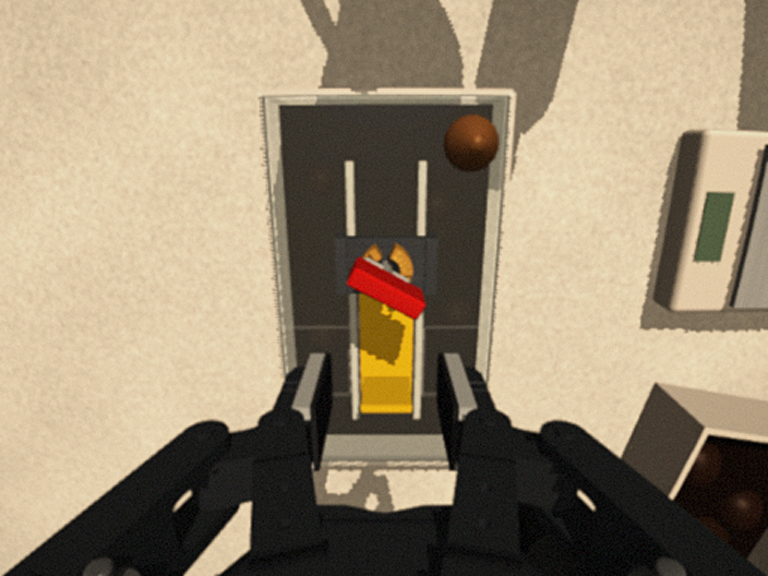

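The red bar now lies diagonally at (385,288) and stays up by itself. I shut the fingers and go to the -y side of the fin: tool x -12.1 cm, then down to z 0.105.

```bash
python3 - <<'E'
from h import *
z=np.load("w3.npz");m=dict(mtx=z["mtx"],world_to_cam=z["T"],k1=float(z["k1"]));d=z["d"]
for u,v in [(360,266),(385,277),(415,295),(388,378),(388,412)]: print(u,v,pt(m,d,u/1.5,v/1.5).round(4))
print("fin near top",pt(m,d,388/1.5,412/1.5,.128),pt(m,d,388/1.5,376/1.5,.128))
E
python3 -m crank '[{"x":-2.5,"y":0,"z":0,"turn":0},{"x":-3.2,"y":0,"z":0,"turn":0},{"x":-3.2,"y":0,"z":0,"turn":0},{"x":-3.2,"y":0,"z":0,"turn":0},{"x":0,"y":0,"z":0,"turn":0}]' 0
python3 -m crank '[{"x":0,"y":0,"z":2.5,"turn":0},{"x":0,"y":0,"z":2.5,"turn":0},{"x":0,"y":0,"z":2.5,"turn":0},{"x":0,"y":0,"z":2.5,"turn":0},{"x":0,"y":0,"z":0,"turn":0}]'
python3 -m crank '[{"x":0,"y":0,"z":2.2,"turn":0},{"x":0,"y":0,"z":2.1,"turn":0},{"x":0,"y":0,"z":0,"turn":0},{"x":0,"y":0,"z":0,"turn":0}]'
python3 go.py 0.5419 0.1345 0.105 11.3
```

```text
360 266 [0.5012 0.2646 0.1514]
385 277 [0.5165 0.2603 0.1488]
415 295 [0.5354 0.2539 0.1518]
388 378 [0.5383 0.1638 0.0916]
388 412 [0.5459 0.1271 0.0819]
fin near top [0.5392651  0.15771177 0.128     ] [0.53356588 0.18578287 0.128     ]
time: 9.6
tool_pos: [0.542, 0.1316, 0.2482]
tool_rot: [0.0, 0.636, 0.772, -0.0]
contact_force: [0.8, -0.2, -0.3]
gripper_width: 0.002
grasp_force: 0.0
time: 10.1
tool_pos: [0.5384, 0.1348, 0.1438]
tool_rot: [-0.003, 0.634, 0.773, -0.003]
contact_force: [-0.2, -0.3, -0.4]
gripper_width: 0.002
grasp_force: 0.0
time: 10.5
tool_pos: [0.5419, 0.1348, 0.1065]
tool_rot: [0.0, 0.635, 0.773, 0.0]
contact_force: [0.4, -0.2, 1.2]
gripper_width: 0.002
grasp_force: 0.0
t 10.5 pos [0.5419 0.1348 0.1065] shift cm [-0.03 -0.01  0.15] yang 11.21 tilt 0.05 q6 -0.09 turn -0.0015 F [ 0.4 -0.2  1.2] w 0.002 g 0.0
```

```bash
python3 - <<'E'
from seg import *
m,p,d=grab("side");C=segs("side",m,p,d)
E
```

```text
side red 52 6 top mean [0.4988 0.1321 0.2201] bbox mid [0.498  0.134  0.2203] ext [0.01  0.009 0.022] pca deg -143.8 rect [499.6 132.6] [12.7  5.4] 36.6
side yellow 125 20 top mean [0.5223 0.1421 0.135 ] bbox mid [0.518  0.1386 0.1434] ext [0.022 0.047 0.046] pca deg 78.9 rect [521.5 136.9] [47.5 17.8] 75.0
side orange 206 44 top mean [ 0.5352 -0.2649  0.1507] bbox mid [ 0.5371 -0.2612  0.1506] ext [0.027 0.022 0.01 ] pca deg 164.1 rect [ 537.  -261.5] [26.2 21.4] 4.6
side blue 164 36 top mean [ 0.5346 -0.1752  0.1498] bbox mid [ 0.5364 -0.173   0.1498] ext [0.027 0.028 0.01 ] pca deg 179.9 rect [ 536.9 -171.9] [24.4 21.2] 33.0
```

```bash
python3 -m crank '[{"x":0.7,"y":0,"z":0,"turn":0},{"x":0.7,"y":0,"z":0,"turn":0},{"x":0.6,"y":0,"z":0,"turn":0},{"x":0.6,"y":0,"z":0,"turn":0},{"x":0,"y":0,"z":0,"turn":0}]'
python3 -m crank '[{"x":0.7,"y":0,"z":0,"turn":0},{"x":0.7,"y":0,"z":0,"turn":0},{"x":0.7,"y":0,"z":0,"turn":0},{"x":0.7,"y":0,"z":0,"turn":0},{"x":0,"y":0,"z":0,"turn":0}]'
python3 go.py 0.5229 0.2297 0.105 11.3
```

```text
time: 11.05
tool_pos: [0.5364, 0.161, 0.1056]
tool_rot: [-0.0, 0.635, 0.773, 0.0]
contact_force: [0.7, 0.3, 0.0]
gripper_width: 0.002
grasp_force: 0.0
time: 11.55
tool_pos: [0.5306, 0.1886, 0.105]
tool_rot: [-0.001, 0.635, 0.773, 0.0]
contact_force: [0.2, 0.6, -0.2]
gripper_width: -0.001
grasp_force: 0.0
t 11.55 pos [0.5306 0.1886 0.105 ] shift cm [4.18 0.05 0.01] yang 11.23 tilt 0.06 q6 0.01 turn -0.0013 F [ 0.2  0.6 -0.2] w -0.001 g 0.0
```

Almost no force is reported, so I check with a picture.

```bash
python3 - <<'E'
from h import *
m,p,d=grab("wrist");a=p[200:384,130:390]
m,p,d=grab("side");b=p[140:240,150:280]
a=cv2.resize(a,(520,368),interpolation=cv2.INTER_CUBIC);b=cv2.resize(b,(280,215),interpolation=cv2.INTER_CUBIC)
c=np.zeros((368,800,3),np.uint8);c[:,:520]=a;c[:215,520:]=b;save("c1",c,1)
E
```

```text
(no output)
```

View pics/c1.png

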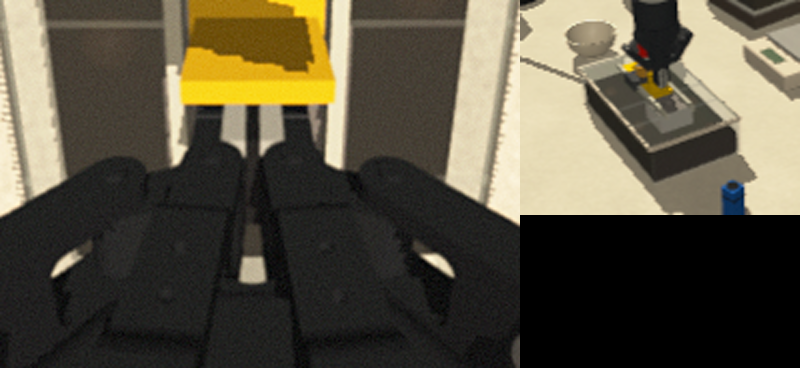

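The fin at (258,90) in the crop is moving ahead of the fingers, and the side view shows the grey port block uncovered. Push on to the stop in small steps.

```bash
python3 -m crank '[{"x":0.2,"y":0,"z":0,"turn":0},{"x":0.2,"y":0,"z":0,"turn":0},{"x":0,"y":0,"z":0,"turn":0}]'
python3 -m crank '[{"x":0.2,"y":0,"z":0,"turn":0},{"x":0.1,"y":0,"z":0,"turn":0},{"x":0,"y":0,"z":0,"turn":0},{"x":0,"y":0,"z":0,"turn":0}]'
```

```text
time: 11.95
tool_pos: [0.53, 0.1913, 0.1049]
tool_rot: [-0.0, 0.635, 0.773, -0.0]
contact_force: [-0.1, -1.8, -0.1]
gripper_width: 0.002
grasp_force: 0.6
time: 12.35
tool_pos: [0.5295, 0.1943, 0.1051]
tool_rot: [-0.0, 0.635, 0.773, -0.0]
contact_force: [0.3, -2.0, -0.6]
gripper_width: 0.001
grasp_force: 0.8
```

```bash
python3 -m crank '[{"x":0.2,"y":0,"z":0,"turn":0},{"x":0.1,"y":0,"z":0,"turn":0},{"x":0,"y":0,"z":0,"turn":0},{"x":0,"y":0,"z":0,"turn":0}]'
python3 -m crank '[{"x":0.2,"y":0,"z":0,"turn":0},{"x":0.1,"y":0,"z":0,"turn":0},{"x":0,"y":0,"z":0,"turn":0},{"x":0,"y":0,"z":0,"turn":0}]'
python3 -m crank '[{"x":0.2,"y":0,"z":0,"turn":0},{"x":0.1,"y":0,"z":0,"turn":0},{"x":0,"y":0,"z":0,"turn":0},{"x":0,"y":0,"z":0,"turn":0}]'
```

```text
time: 12.75
tool_pos: [0.5293, 0.1955, 0.1053]
tool_rot: [0.001, 0.635, 0.773, -0.001]
contact_force: [-0.0, -8.4, -0.5]
gripper_width: -0.0
grasp_force: 4.0
time: 13.15
tool_pos: [0.5293, 0.1958, 0.1055]
tool_rot: [0.003, 0.635, 0.773, -0.004]
contact_force: [1.6, -17.8, 1.2]
gripper_width: 0.003
grasp_force: 8.6
time: 13.55
tool_pos: [0.5293, 0.196, 0.1056]
tool_rot: [0.005, 0.635, 0.772, -0.006]
contact_force: [2.0, -26.5, 2.1]
gripper_width: -0.004
grasp_force: 13.2
```

It is against the stop: 26 N, with the finger position matching the 50 mm travel. Back off, rise and look at the port.

```bash
python3 -m crank '[{"x":-1.0,"y":0,"z":0,"turn":0},{"x":-2,"y":0,"z":-1,"turn":0},{"x":0,"y":0,"z":-3.5,"turn":0},{"x":0,"y":0,"z":-3.5,"turn":0},{"x":0,"y":0,"z":-3.5,"turn":0}]'
python3 -m crank '[{"x":0,"y":0,"z":-3,"turn":0},{"x":0,"y":0,"z":0,"turn":0},{"x":0,"y":0,"z":0,"turn":0}]'
python3 go.py 0.5349 0.1698 0.25 11.3
python3 - <<'E'
from h import *
m,p,d=grab("wrist");save("w4",p[60:330,100:420],2.4);np.savez("w4.npz",p=p,d=d,mtx=m["mtx"],T=m["world_to_cam"],k1=m["k1"])
E
```

```text
time: 14.05
tool_pos: [0.5338, 0.1742, 0.222]
tool_rot: [-0.0, 0.635, 0.773, 0.001]
contact_force: [-0.3, 0.9, -0.5]
gripper_width: -0.003
grasp_force: 0.0
time: 14.35
tool_pos: [0.5342, 0.1743, 0.2514]
tool_rot: [0.001, 0.635, 0.773, 0.001]
contact_force: [-1.0, -0.3, -0.7]
gripper_width: -0.004
grasp_force: 0.0
t 14.35 pos [0.5342 0.1743 0.2514] shift cm [-0.46 -0.02  0.14] yang 11.2 tilt 0.16 q6 -0.01 turn -0.0018 F [-1.  -0.3 -0.7] w -0.004 g 0.0
```

View pics/w4.png

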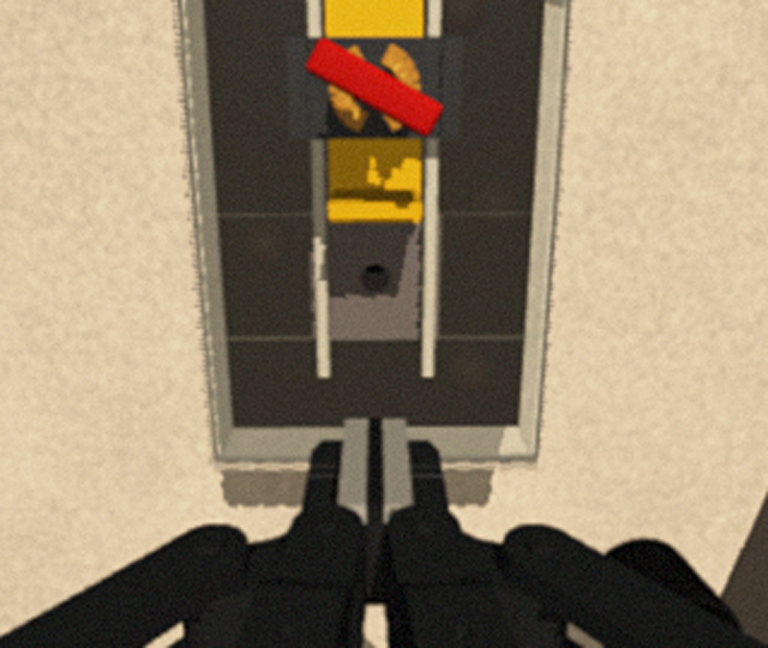

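The shutter is open at (375,210) and the bar is still diagonal. The port is the dark disc at (374,277) in the crop. I compute its position and check it against the rails and the pin.

```bash
python3 - <<'E'
from h import *
z=np.load("w4.npz");m=dict(mtx=z["mtx"],world_to_cam=z["T"],k1=float(z["k1"]));p,d=z["p"],z["d"]
f=lambda u,v:(100+(u+.5)/2.4-.5,60+(v+.5)/2.4-.5)
print("hole eye",pt(m,d,*f(374,277),.08).round(4))
u0,v0=map(int,f(374,277));w=cv2.GaussianBlur(p,(3,3),0).sum(2)[v0-9:v0+10,u0-9:u0+10].astype(int)
print(w[4:15,3:16])
k=w<(w.min()+np.median(w))/2;ys,xs=np.nonzero(k);print(k.sum(),"blob",u0-9+xs.mean(),v0-9+ys.mean(),np.ptp(xs)+1,np.ptp(ys)+1,pt(m,d,u0-9+xs.mean(),v0-9+ys.mean(),.08).round(4), "1px",pt(m,d,u0+1,v0+1,.08)-pt(m,d,u0,v0,.08))
for n,u,v,h in[("railL",324,377,.09),("railR",428,377,.09),("railL2",318,140,.09),("railR2",431,140,.09),("finL",328,215,.128),("finR",422,215,.128),("finL0",328,200,.128),("bar",374,86,.16)]:print(n,pt(m,d,*f(u,v),h).round(4),pt(m,d,*f(u,v)).round(4))
E
```

```text
hole eye [0.5346 0.171  0.08  ]
[[160 160 158 149 130 110  96  84  89 111 132 148 160]
 [159 154 145 117  80  55  42  33  40  64  95 125 147]
 [161 149 129  94  57  35  27  26  31  48  76 107 133]
 [158 142 117  92  72  59  55  56  57  65  83 103 123]
 [153 132 110  94  91  91  91  89  87  92  98 105 116]
 [147 125 104  92  95 100 103 102 103 105 105 103 109]
 [147 126 105  96  98 101 101 102 103 104 105 100 108]
 [151 132 111 101 105 105  98  97  99 102  99  98 111]
 [153 141 120 104 105 107 101  96  97 100  98 101 118]
 [154 148 134 114 102 103 105 101 100 105 111 118 133]
 [153 153 145 129 113 106 107 111 111 117 127 136 143]]
27 blob 255.74074074074073 172.25925925925927 7 5 [0.5342 0.1743 0.08  ] 1px [ 0.00131712 -0.00091501  0.        ]
railL [0.5204 0.1213 0.09  ] [0.5205 0.1165 0.0788]
railR [0.5685 0.1307 0.09  ] [0.5703 0.1265 0.0793]
railL2 [0.4991 0.228  0.09  ] [0.4991 0.228  0.09  ]
railR2 [0.5462 0.2373 0.09  ] [0.5462 0.2373 0.0898]
finL [0.51   0.2041 0.128 ] [0.51   0.2039 0.1267]
finR [0.5453 0.2111 0.128 ] [0.55   0.2041 0.0831]
finL0 [0.509  0.2098 0.128 ] [0.5074 0.2018 0.0782]
bar [0.5181 0.2538 0.16  ] [0.5181 0.2538 0.1589]
```

Estimates from the image (0.5346, 0.171), the fin (0.535, 0.171) and the stop contact (0.5344, 0.170) agree, so port = (0.5347, 0.1705). Now to the orange probe: tool shift (-42.7, -8.4) cm, up 5 cm.

```bash
python3 -m crank '[{"x":-3.5,"y":-0.7,"z":-1,"turn":0},{"x":-4.4,"y":-0.85,"z":-1,"turn":0},{"x":-4.4,"y":-0.85,"z":-1,"turn":0},{"x":-4.4,"y":-0.85,"z":-1,"turn":0},{"x":-4.4,"y":-0.85,"z":-1,"turn":0}]' 100
python3 -m crank '[{"x":-4.4,"y":-0.85,"z":0,"turn":0},{"x":-4.4,"y":-0.85,"z":0,"turn":0},{"x":-4.4,"y":-0.85,"z":0,"turn":0},{"x":-4.4,"y":-0.85,"z":0,"turn":0},{"x":-4.0,"y":-0.85,"z":0,"turn":0}]'
python3 -m crank '[{"x":0,"y":0,"z":0,"turn":0},{"x":0,"y":0,"z":0,"turn":0},{"x":0,"y":0,"z":0,"turn":0}]'
python3 go.py 0.536 -0.261 0.30 11.3
python3 - <<'E'
from h import *
m,p,d=grab("wrist");save("w5",p[60:330,100:420],2.4);np.savez("w5.npz",p=p,d=d,mtx=m["mtx"],T=m["world_to_cam"],k1=m["k1"])
E
```

```text
time: 14.9
tool_pos: [0.5334, -0.0425, 0.2982]
tool_rot: [-0.002, 0.635, 0.773, -0.001]
contact_force: [0.6, 0.6, -0.3]
gripper_width: 0.847
grasp_force: 0.0
time: 15.4
tool_pos: [0.5337, -0.2628, 0.2976]
tool_rot: [-0.002, 0.635, 0.772, 0.0]
contact_force: [0.5, 1.1, -0.2]
gripper_width: 1.001
grasp_force: 0.0
time: 15.7
tool_pos: [0.5344, -0.2602, 0.2989]
tool_rot: [-0.001, 0.635, 0.773, 0.0]
contact_force: [0.6, -0.3, 0.3]
gripper_width: 1.003
grasp_force: 0.0
t 15.7 pos [ 0.5344 -0.2602  0.2989] shift cm [-0.11  0.14 -0.11] yang 11.23 tilt 0.14 q6 -0.77 turn -0.0013 F [ 0.6 -0.3  0.3] w 1.003 g 0.0
```

View pics/w5.png

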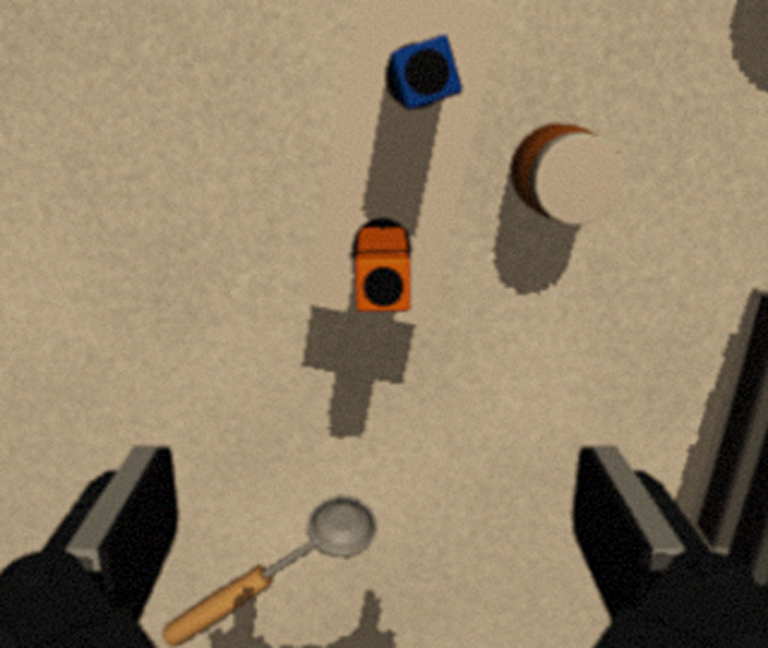

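The orange handle's top face has corners at about (357,256), (409,252), (411,310) and (358,311) in the crop. It is nearly square to the fingers already, with the black disc at (384,286).

```bash
python3 - <<'E'
from h import *
z=np.load("w5.npz");m=dict(mtx=z["mtx"],world_to_cam=z["T"],k1=float(z["k1"]));p,d=z["p"],z["d"]
f=lambda u,v:(100+(u+.5)/2.4-.5,60+(v+.5)/2.4-.5)
q=np.array([pt(m,d,*f(u,v),.15)[:2] for u,v in[(357,256),(409,252),(411,310),(358,311)]])
print("disc",pt(m,d,*f(384,286),.15).round(4),pt(m,d,*f(384,286)).round(4),"corners",q.mean(0).round(4))
for i in range(4):
    e=q[(i+1)%4]-q[i];print(np.hypot(*e).round(4),np.degrees(np.arctan2(e[1],e[0])).round(1)%90)
hsv=cv2.cvtColor(p,cv2.COLOR_RGB2HSV).astype(int);k=(hsv[...,0]<20)&(hsv[...,1]>180)&(hsv[...,2]>190)
k[:160]=0;k[200:]=0;k[:,:240]=0;k[:,280:]=0
ys,xs=np.nonzero(k);print(cv2.minAreaRect(np.array([pt(m,d,x,y,.15)[:2]*1000 for x,y in zip(xs,ys)],np.float32)))
E
python3 go.py 0.5352 -0.261 0.0913 11.3
```

```text
disc [ 0.538  -0.2607  0.15  ] [ 0.538  -0.2606  0.1504] corners [ 0.5376 -0.2592]
0.0223 15.7
0.026 14.0
0.0232 12.400000000000006
0.0246 11.799999999999997
((537.2088623046875, -259.9910888671875), (18.781770706176758, 19.357885360717773), 11.245062828063965)
t 15.75 pos [ 0.5346 -0.2599  0.2994] shift cm [-0.15  0.06 20.81] yang 11.26 tilt 0.09 q6 -0.77 turn -0.0006 F [-0.3  0.6 -0.1] w 1.002 g 0.0
```

```bash
python3 -m crank '[{"x":-0.1,"y":0.28,"z":3.5,"turn":-0.03},{"x":0,"y":0,"z":3.5,"turn":0},{"x":0,"y":0,"z":3.5,"turn":0},{"x":0,"y":0,"z":3,"turn":0},{"x":0,"y":0,"z":0,"turn":0}]' 70
python3 -m crank '[{"x":0,"y":0,"z":2.5,"turn":0},{"x":0,"y":0,"z":2.5,"turn":0},{"x":0,"y":0,"z":2,"turn":0},{"x":0,"y":0,"z":0,"turn":0},{"x":0,"y":0,"z":0,"turn":0}]'
python3 go.py 0.5375 -0.2603 0.0913 13
python3 -m crank '[{"x":0,"y":0,"z":0,"turn":0},{"x":0,"y":0,"z":0,"turn":0},{"x":0,"y":0,"z":0,"turn":0},{"x":0,"y":0,"z":0,"turn":0},{"x":0,"y":0,"z":0,"turn":0}]' 0
python3 -m crank '[{"x":0,"y":0,"z":0,"turn":0},{"x":0,"y":0,"z":0,"turn":0},{"x":0,"y":0,"z":0,"turn":0}]'
python3 go.py 0.5375 -0.2603 0.0913 13
```

```text
time: 16.25
tool_pos: [0.5348, -0.2584, 0.1595]
tool_rot: [-0.005, 0.622, 0.783, -0.0]
contact_force: [-1.4, 0.8, -1.5]
gripper_width: 0.703
grasp_force: 0.0
time: 16.75
tool_pos: [0.5385, -0.2617, 0.0971]
tool_rot: [0.001, 0.623, 0.782, 0.0]
contact_force: [-0.4, -0.6, 0.1]
gripper_width: 0.694
grasp_force: 0.0
t 16.75 pos [ 0.5385 -0.2617  0.0971] shift cm [ 0.16 -0.06  0.58] yang 12.95 tilt 0.11 q6 -0.8 turn -0.001 F [-0.4 -0.6  0.1] w 0.694 g 0.0
time: 17.25
tool_pos: [0.5386, -0.2625, 0.0973]
tool_rot: [0.001, 0.623, 0.782, 0.0]
contact_force: [-0.3, -0.6, 5.9]
gripper_width: 0.273
grasp_force: 59.5
time: 17.55
tool_pos: [0.5386, -0.2625, 0.0973]
tool_rot: [0.001, 0.623, 0.782, 0.0]
contact_force: [0.4, -0.6, 7.0]
gripper_width: 0.275
grasp_force: 59.5
t 17.55 pos [ 0.5386 -0.2625  0.0973] shift cm [ 0.24 -0.06  0.6 ] yang 12.89 tilt 0.17 q6 -0.8 turn -0.002 F [ 0.4 -0.6  7. ] w 0.275 g 59.5
```

Held, with an opening of 23.4 mm. The collar is 27 mm below the TCP. Lift clear (tip must pass above the blue probe), then travel.

```bash
python3 -m crank '[{"x":0,"y":0,"z":-1,"turn":0},{"x":0,"y":0,"z":-1.5,"turn":0},{"x":0,"y":0,"z":-2,"turn":0},{"x":0,"y":0,"z":-2.5,"turn":0},{"x":0,"y":0,"z":-2.5,"turn":0}]'
python3 -m crank '[{"x":0,"y":0,"z":-3,"turn":0},{"x":0,"y":0,"z":-3,"turn":0},{"x":0,"y":0,"z":-2.5,"turn":0},{"x":0,"y":0,"z":0,"turn":0.03},{"x":0,"y":0,"z":0,"turn":0}]'
python3 go.py 0.5347 0.1705 0.275 11.3
```

```text
time: 18.05
tool_pos: [0.5371, -0.2616, 0.1918]
tool_rot: [-0.0, 0.623, 0.782, -0.0]
contact_force: [0.1, 0.4, -0.6]
gripper_width: 0.275
grasp_force: 59.1
time: 18.55
tool_pos: [0.5377, -0.262, 0.2775]
tool_rot: [0.001, 0.635, 0.773, 0.0]
contact_force: [0.0, 0.4, -1.7]
gripper_width: 0.271
grasp_force: 59.2
t 18.55 pos [ 0.5377 -0.262   0.2775] shift cm [42.49  8.09  0.19] yang 11.17 tilt 0.14 q6 -0.77 turn -0.0022 F [ 0.   0.4 -1.7] w 0.271 g 59.2
```

```bash
python3 -m crank '[{"x":2,"y":0.4,"z":0,"turn":0},{"x":3.5,"y":0.67,"z":0,"turn":0},{"x":3.5,"y":0.67,"z":0,"turn":0},{"x":3.5,"y":0.67,"z":0,"turn":0},{"x":3.5,"y":0.67,"z":0,"turn":0}]'
python3 -m crank '[{"x":3.5,"y":0.67,"z":0,"turn":0},{"x":3.5,"y":0.67,"z":0,"turn":0},{"x":3.5,"y":0.67,"z":0,"turn":0},{"x":3.5,"y":0.67,"z":0,"turn":0},{"x":3.5,"y":0.67,"z":0,"turn":0}]'
python3 -m crank '[{"x":3.5,"y":0.67,"z":0,"turn":0},{"x":3,"y":0.57,"z":0,"turn":0},{"x":2,"y":0.4,"z":0,"turn":0},{"x":0,"y":0,"z":0,"turn":0},{"x":0,"y":0,"z":0,"turn":0}]'
python3 -m crank '[{"x":0,"y":0,"z":3,"turn":0},{"x":0,"y":0,"z":3,"turn":0},{"x":0,"y":0,"z":0,"turn":0},{"x":0,"y":0,"z":0,"turn":0}]'
python3 go.py 0.5347 0.1705 0.275 11.3
python3 - <<'E'
from h import *
m,p,d=grab("wrist");mw=m;np.savez("w6.npz",p=p,d=d,mtx=m["mtx"],T=m["world_to_cam"],k1=m["k1"])
a=cv2.resize(p[60:330,130:390],(416,432),interpolation=cv2.INTER_CUBIC)
m,p,d=grab("side");np.savez("s6.npz",p=p,d=d,mtx=m["mtx"],T=m["world_to_cam"],k1=m["k1"])
s=manip.state()["tool_pos"];c=np.array(m["world_to_cam"])@np.append(s-[0,0,.05],1);c=c[:2]/c[2];c=c*(1+m["k1"]*(c@c));K=np.array(m["mtx"]);u,v=int(K[0,0]*c[0]+K[0,2]),int(K[1,1]*c[1]+K[1,2]);print("side crop",u-30,v-35)
b=cv2.resize(p[v-35:v+35,u-30:u+30],(370,432),interpolation=cv2.INTER_CUBIC)
save("c6",np.hstack([a,b]),1)
E
```

```text
time: 19.05
tool_pos: [0.5356, -0.0964, 0.2743]
tool_rot: [-0.001, 0.635, 0.773, -0.0]
contact_force: [1.7, -0.4, -0.7]
gripper_width: 0.275
grasp_force: 59.2
time: 19.55
tool_pos: [0.5342, 0.0816, 0.2743]
tool_rot: [-0.001, 0.634, 0.773, -0.001]
contact_force: [0.1, 0.7, -1.7]
gripper_width: 0.273
grasp_force: 59.2
time: 20.05
tool_pos: [0.5343, 0.1663, 0.2744]
tool_rot: [-0.001, 0.634, 0.773, -0.001]
contact_force: [0.0, -0.8, -1.2]
gripper_width: 0.275
grasp_force: 59.2
time: 20.45
tool_pos: [0.5349, 0.1651, 0.215]
tool_rot: [-0.001, 0.635, 0.772, -0.001]
contact_force: [-0.7, -0.2, -0.4]
gripper_width: 0.272
grasp_force: 59.1
t 20.45 pos [0.5349 0.1651 0.215 ] shift cm [ 0.53  0.08 -6.  ] yang 11.12 tilt 0.1 q6 -0.03 turn -0.0032 F [-0.7 -0.2 -0.4] w 0.272 g 59.1
side crop 187 133
```

View pics/c6.png

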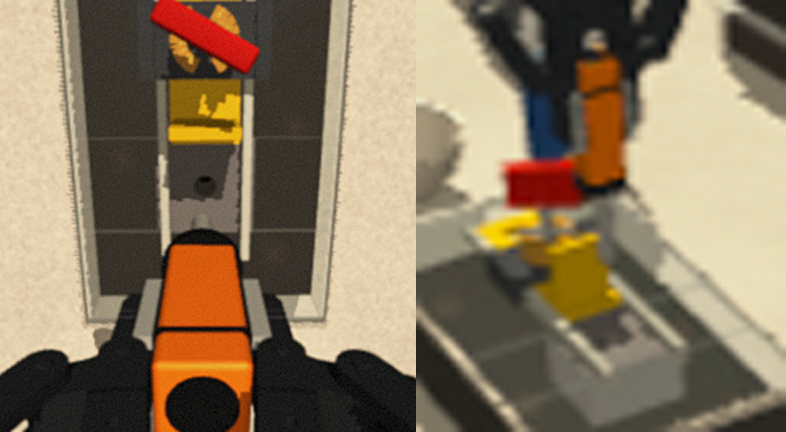

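The wrist crop (left) shows the probe held straight, in line with the port hole (205,186). The collar's far rim is at (203,230), the tip just beyond it at (203,215), the handle's top disc at (202,405) and its far top edge at row 328. I work out the probe's offset along tool x from these.

```bash
python3 - <<'E'
from h import *
z=np.load("w6.npz");m=dict(mtx=z["mtx"],world_to_cam=z["T"],k1=float(z["k1"]));p,d=z["p"],z["d"]
f=lambda u,v:(130+(u+.5)/1.6-.5,60+(v+.5)/1.6-.5)
t=np.array([.5349,.1651]);a=np.radians(11.2);ex=np.array([-np.sin(a),np.cos(a)]);ey=np.array([np.cos(a),np.sin(a)])
for n,u,v,h,o in[("disc",202,405,.2677,0),("top edge",203,328,.2677,12),("handle low edge",203,246,.1937,12),("collar rim",203,230,.1937,16),("collar low rim",203,230,.1877,16),("tip",203,214,.1327,2.5),("hole",205,186,.08,0)]:
    q=pt(m,d,*f(u,v),h)[:2];w=(q-t)*1000;print(n,q.round(4),"along x",round(w@ex-o,2),"y",round(w@ey,2))
g=p[180:260,248:266].astype(int).sum(2);print(g[:, 4:14:2][5:35].T)
E
```

```text
disc [0.5342 0.167 ] along x 2.01 y -0.36
top edge [0.5303 0.1879] along x 11.27 y -0.12
handle low edge [0.5325 0.1772] along x 0.32 y -0.01
collar rim [0.5312 0.1835] along x 2.8 y -0.0
collar low rim [0.5317 0.1813] along x 0.56 y 0.01
tip [0.5341 0.1697] along x 2.18 y 0.09
hole [0.5353 0.1705] along x 5.22 y 1.4
[[318 327 331 321 331 318 317 334 331 338 321 297 289 295 303 297 307 266
  111  14  38  42  52  87  24  62  46 115 232 329]
 [260 336 343 336 327 325 342 319 328 345 346 342 337 356 346 362 329 250
   93  13  59  39  53  33  57  52   5  91 260 318]
 [199 304 333 338 347 314 328 310 356 366 383 374 367 361 390 373 343 224
   92  42  63  46  79  74  59  50  46  89 228 317]
 [287 323 339 328 328 311 331 333 322 353 361 368 364 366 359 379 360 277
  103  46  23  45  54  51  64  75  44  84 219 324]
 [329 320 332 326 332 327 338 346 325 325 335 317 326 303 307 331 327 286
  131   8  57  40  41  73  50  64  47  98 225 319]]
```

The probe axis sits about +2 mm along tool x from the TCP and 0 across. The hole is +5.2 along and about +1.0 across, so I shift x +0.32 and y +0.10 cm. Then lower to just above the mouth.

```bash
python3 -m crank '[{"x":0.32,"y":0.1,"z":0,"turn":0},{"x":0,"y":0,"z":1.2,"turn":0},{"x":0,"y":0,"z":1.2,"turn":0},{"x":0,"y":0,"z":1.0,"turn":0},{"x":0,"y":0,"z":0.6,"turn":0}]'
python3 -m crank '[{"x":0,"y":0,"z":0,"turn":0},{"x":0,"y":0,"z":0,"turn":0},{"x":0,"y":0,"z":0,"turn":0}]'
python3 go.py 0.5353 0.1684 0.1675 11.3
python3 - <<'E'
from h import *
m,p,d=grab("wrist");np.savez("w7.npz",p=p,d=d,mtx=m["mtx"],T=m["world_to_cam"],k1=m["k1"])
save("w7",p[150:260,190:320],6)
E
```

```text
time: 21.05
tool_pos: [0.5346, 0.169, 0.173]
tool_rot: [-0.001, 0.635, 0.773, -0.001]
contact_force: [-0.2, -0.8, -0.9]
gripper_width: 0.272
grasp_force: 59.1
time: 21.35
tool_pos: [0.5361, 0.1693, 0.1759]
tool_rot: [0.0, 0.635, 0.773, 0.0]
contact_force: [0.3, 1.3, -0.8]
gripper_width: 0.278
grasp_force: 59.1
t 21.35 pos [0.5361 0.1693 0.1759] shift cm [-0.07 -0.09  0.84] yang 11.17 tilt 0.06 q6 -0.02 turn -0.0022 F [ 0.3  1.3 -0.8] w 0.278 g 59.1
```

View pics/w7.png

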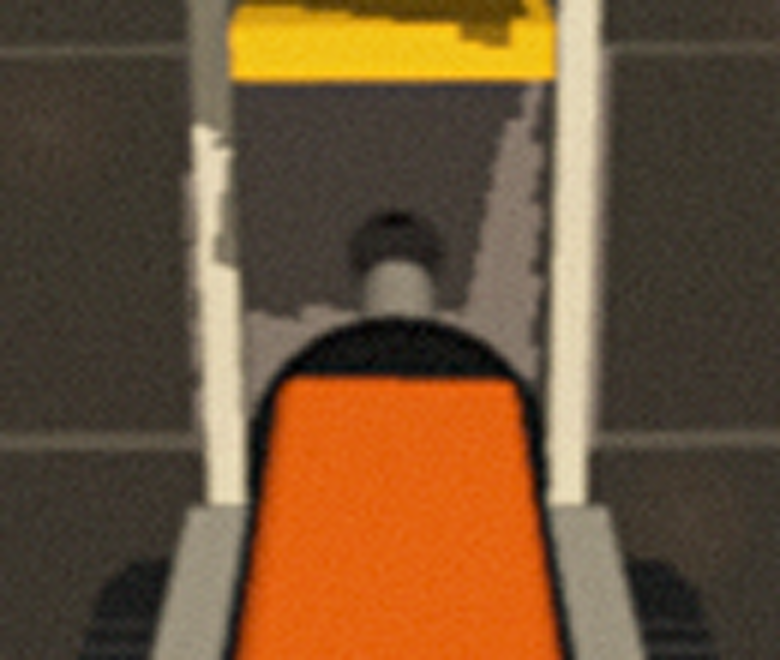

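The stem tip (far edge at (399,262)) lies right in front of the hole (columns 350–443, top row 210).

```bash
python3 - <<'E'
from h import *
z=np.load("w7.npz");m=dict(mtx=z["mtx"],world_to_cam=z["T"],k1=float(z["k1"]));d=z["d"]
f=lambda u,v:(190+(u+.5)/6-.5,150+(v+.5)/6-.5)
t=np.array([.5361,.1693]);a=np.radians(11.2);ex=np.array([-np.sin(a),np.cos(a)]);ey=np.array([np.cos(a),np.sin(a)])
for n,u,v,h,o in[("hole far",397,210,.08,6.5),("hole left",350,245,.08,0),("hole right",443,245,.08,0),("tip far",399,262,.0936,2.5),("stemL",366,300,.0986,0),("stemR",434,300,.0986,0),("collar far",399,318,.1546,16),("collar lowfar",399,318,.1486,16)]:
    q=pt(m,d,*f(u,v),h)[:2];w=(q-t)*1000;print(n,q.round(4),"x",round(w@ex-o,2),"y",round(w@ey,2))
E
```

```text
hole far [0.5341 0.1773] x 1.69 y -0.45
hole left [0.5285 0.1708] x 2.96 y -7.2
hole right [0.5416 0.1734] x 2.95 y 6.14
tip far [0.5349 0.1741] x 2.42 y -0.2
stemL [0.5313 0.1696] x 1.25 y -4.62
stemR [0.5402 0.1714] x 1.24 y 4.46
collar far [0.532  0.1883] x 3.4 y -0.34
collar lowfar [0.5324 0.1861] x 1.18 y -0.33
```

Aligned within 1 mm. Small correction, then lower slowly while watching the force.

```bash
python3 -m crank '[{"x":-0.05,"y":-0.05,"z":0.2,"turn":0},{"x":0,"y":0,"z":0.4,"turn":0},{"x":0,"y":0,"z":0.5,"turn":0},{"x":0,"y":0,"z":0.5,"turn":0},{"x":0,"y":0,"z":0,"turn":0}]'
python3 -m crank '[{"x":0,"y":0,"z":0.4,"turn":0},{"x":0,"y":0,"z":0.4,"turn":0},{"x":0,"y":0,"z":0.0,"turn":0},{"x":0,"y":0,"z":0,"turn":0}]'
python3 go.py 0.5355 0.1686 0.1073 11.3
```

```text
time: 21.9
tool_pos: [0.5345, 0.1685, 0.1579]
tool_rot: [-0.001, 0.635, 0.773, -0.001]
contact_force: [-0.8, -0.4, -1.3]
gripper_width: 0.273
grasp_force: 59.1
time: 22.3
tool_pos: [0.5352, 0.1686, 0.1511]
tool_rot: [-0.0, 0.635, 0.773, -0.0]
contact_force: [1.0, 0.1, -0.7]
gripper_width: 0.272
grasp_force: 59.1
t 22.3 pos [0.5352 0.1686 0.1511] shift cm [-0.    0.03  4.38] yang 11.17 tilt 0.02 q6 -0.02 turn -0.0022 F [ 1.   0.1 -0.7] w 0.272 g 59.1
```

The tip is 11 mm inside with no load. Continue.

```bash
python3 -m crank '[{"x":0,"y":0,"z":0.5,"turn":0},{"x":0,"y":0,"z":0.5,"turn":0},{"x":0,"y":0,"z":0.5,"turn":0},{"x":0,"y":0,"z":0.5,"turn":0},{"x":0,"y":0,"z":0,"turn":0}]'
python3 -m crank '[{"x":0,"y":0,"z":0.5,"turn":0},{"x":0,"y":0,"z":0.5,"turn":0},{"x":0,"y":0,"z":0.5,"turn":0},{"x":0,"y":0,"z":0.3,"turn":0},{"x":0,"y":0,"z":0,"turn":0}]'
python3 -m crank '[{"x":0,"y":0,"z":0.2,"turn":0},{"x":0,"y":0,"z":0,"turn":0},{"x":0,"y":0,"z":0,"turn":0}]'
python3 go.py 0.5355 0.1686 0.1073 11.3
```

```text
time: 22.8
tool_pos: [0.5347, 0.1685, 0.13]
tool_rot: [-0.001, 0.635, 0.773, -0.001]
contact_force: [-0.9, 0.1, -0.1]
gripper_width: 0.273
grasp_force: 59.1
time: 23.3
tool_pos: [0.5348, 0.1685, 0.1125]
tool_rot: [-0.0, 0.635, 0.773, -0.001]
contact_force: [-0.1, -0.3, -0.8]
gripper_width: 0.272
grasp_force: 59.1
time: 23.6
tool_pos: [0.5354, 0.1686, 0.1115]
tool_rot: [0.0, 0.635, 0.773, 0.0]
contact_force: [-0.2, 0.4, -0.7]
gripper_width: 0.271
grasp_force: 59.1
t 23.6 pos [0.5354 0.1686 0.1115] shift cm [-0.01  0.01  0.42] yang 11.17 tilt 0.01 q6 -0.02 turn -0.0022 F [-0.2  0.4 -0.7] w 0.271 g 59.1
```

```bash
python3 -m crank '[{"x":0,"y":0,"z":0.15,"turn":0},{"x":0,"y":0,"z":0.15,"turn":0},{"x":0,"y":0,"z":0,"turn":0},{"x":0,"y":0,"z":0,"turn":0}]'
python3 -m crank '[{"x":0,"y":0,"z":0.1,"turn":0},{"x":0,"y":0,"z":0,"turn":0},{"x":0,"y":0,"z":0,"turn":0}]'
python3 -m crank '[{"x":0,"y":0,"z":0.1,"turn":0},{"x":0,"y":0,"z":0,"turn":0},{"x":0,"y":0,"z":0,"turn":0}]'
```

```text
time: 24.0
tool_pos: [0.5352, 0.1686, 0.1082]
tool_rot: [-0.0, 0.635, 0.773, -0.0]
contact_force: [-0.5, 0.2, -1.0]
gripper_width: 0.273
grasp_force: 59.1
time: 24.3
tool_pos: [0.5353, 0.1686, 0.1074]
tool_rot: [0.0, 0.635, 0.773, 0.0]
contact_force: [-0.7, -0.2, -0.5]
gripper_width: 0.272
grasp_force: 59.2
time: 24.6
tool_pos: [0.5354, 0.1686, 0.1073]
tool_rot: [0.0, 0.635, 0.773, -0.0]
contact_force: [-2.9, -1.0, 5.1]
gripper_width: 0.275
grasp_force: 59.9
```

The collar is seated: TCP at 0.1073 as predicted, with 5 N up. Release and rise straight up.

```bash
python3 -m crank '[{"x":0,"y":0,"z":0,"turn":0},{"x":0,"y":0,"z":0,"turn":0},{"x":0,"y":0,"z":0,"turn":0},{"x":0,"y":0,"z":0,"turn":0},{"x":0,"y":0,"z":0,"turn":0}]' 65
python3 -m crank '[{"x":0,"y":0,"z":-1,"turn":0},{"x":0,"y":0,"z":-2,"turn":0},{"x":0,"y":0,"z":-3,"turn":0},{"x":0,"y":0,"z":-3,"turn":0},{"x":0,"y":0,"z":-3,"turn":0}]'
python3 -m crank '[{"x":0,"y":0,"z":-3,"turn":0},{"x":0,"y":0,"z":0,"turn":0},{"x":0,"y":0,"z":0,"turn":0}]'
python3 -m crank '[{"x":-3,"y":0,"z":0,"turn":0},{"x":-3,"y":0,"z":0,"turn":0},{"x":-3,"y":0,"z":0,"turn":0},{"x":0,"y":0,"z":0,"turn":0},{"x":0,"y":0,"z":0,"turn":0}]'
python3 - <<'E'
from seg import *
m,p,d=grab("wrist");a=cv2.resize(p[40:260,130:390],(400,338));mm,q,dd=grab("side");segs("side",mm,q,dd)
b=cv2.resize(q[130:270,160:326],(400,338),interpolation=cv2.INTER_CUBIC);save("c8",np.hstack([a,b]),1)
E
```

```text
time: 25.1
tool_pos: [0.5352, 0.1686, 0.1061]
tool_rot: [-0.0, 0.635, 0.773, -0.0]
contact_force: [0.2, 0.2, 0.4]
gripper_width: 0.651
grasp_force: 0.0
time: 25.6
tool_pos: [0.5353, 0.1686, 0.2283]
tool_rot: [0.0, 0.635, 0.773, 0.0]
contact_force: [0.4, 0.7, 0.6]
gripper_width: 0.649
grasp_force: 0.0
time: 25.9
tool_pos: [0.5357, 0.1687, 0.2577]
tool_rot: [0.001, 0.635, 0.773, 0.001]
contact_force: [0.1, -0.4, -0.1]
gripper_width: 0.65
grasp_force: 0.0
time: 26.4
tool_pos: [0.552, 0.08, 0.2546]
tool_rot: [-0.001, 0.635, 0.772, -0.001]
contact_force: [-0.5, -0.2, -0.0]
gripper_width: 0.65
grasp_force: 0.0
side red 75 31 top mean [0.5192 0.2507 0.1609] bbox mid [0.5187 0.2507 0.1603] ext [0.038 0.022 0.008] pca deg 165.0 rect [519.4 251.8] [14.3 37.6] 74.2
side yellow 106 23 top mean [0.5172 0.2056 0.128 ] bbox mid [0.5169 0.2113 0.1346] ext [0.018 0.077 0.028] pca deg 94.0 rect [517.1 211.3] [75.5 16.7] 84.6
side orange 163 29 top mean [0.5316 0.1639 0.1598] bbox mid [0.5333 0.1673 0.1597] ext [0.024 0.02  0.012] pca deg 159.0 rect [530.6 164.4] [15.4 27.1] 61.6
side blue 159 39 top mean [ 0.528  -0.1101  0.1905] bbox mid [ 0.5238 -0.052   0.2637] ext [0.046 0.267 0.233] pca deg 95.6 rect [519.9 -52.4] [ 22.5 267.4] 7.3
```

View pics/c8.png

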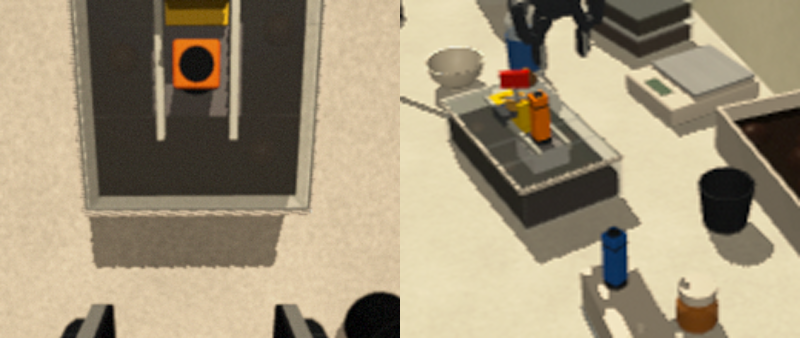

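The orange probe stands upright in the port at (197,63), with its top at z = 0.160 as it should be. The bar top is at 0.160, so the pin is up. The shutter is open and the blue probe is still in the rack. Handing in.

```bash
python3 -c "
from plant import manip
print(manip.job_done())"
```

```text
the job is handed in; nothing more can be done
None
```

I handed the job in at about 26.5 s of the 72 s allowed: pin up in its notch, shutter pushed to its stop, orange probe upright and seated in the port, blue probe still in the rack; no verdict came back.

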